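# Close up a loaded plate exposure unit and start it

## Robot

A 6-joint arm with a two-finger parallel gripper is mounted at the origin on a cart in front of the work surface, level with it; the furniture and walls round the work are solid. World frame = base frame: x ahead of the robot, y to its left, z up, the work surface at z = 0. Lengths are in m, angles in degrees, forces in N, time in s.
With the tool pointing down it reaches from about 0.3 to 0.75 m from the base axis. Payload 8.5 kg.
Tool frame: the origin (TCP) lies at the very end of the fingers, on their centre line; the grasp point (between the pads) lies 19 mm behind it (env.hold_point_z is the distance from the TCP to the grasp point, in m); z points along the fingers, y is the line along which they close (so a half turn about z gives the same grasp; the last joint's range is limited). The gripper opens to 85 mm and grips with 20 to 120 N. Pads are 22 mm wide; open, the fingers measure 114 mm over their backs; the gripper's body (76 mm by 85 mm) begins 54 mm behind the grasp point. The pads swing forward as they close: fully open they stand 13 mm farther back than shut.
Start: joints at [-86.534, 21.807, 74.336, -0, 83.858, -12.336], TCP at [0.15, -0.529, 0.231] pointing down, gripper open.
Joint ranges: [-178.18, 178.18], [-50.72, 133.34], [12.68, 142.11], [-81.47, 261.47], [9.98, 163.14], [-165.26, 165.26]. Speed limits (degrees/s): [136.94, 136.94, 180, 180, 180, 180].

## Interface

Orientations are given as a 3x3 rotation matrix whose columns are the frame's x, y, z axes.
In Python, from rig import env, optics gives the robot as it stands.
- The arm moves only by the shell command python3 -m jog 'ROWS' [OPENING] [FORCE]. ROWS is JSON, a list of rows, each an object with "linear": the shift along the tool's x, y, z in units of 40 mm (1.0 is 40 mm), a list of three; "roll": the turn about the tool's z in units of 5 degrees (1.0 is 5 degrees). A call has 1 to 12 rows; each row shifts and turns the commanded pose from where the row before left it, along the tool's axes as they then stand; what a row does not reach is not made up. A row lasts 1/12 s, in which the tool goes at most 41.7 mm and 7.16 degrees, less where a joint would pass 70% of its speed; a pose out of reach is approached as far as the arm can. A call is refused whole if a number of a shift passes 1 or a number of a turn 1, either way. A call with a gripper value outside its range is refused whole. OPENING is the opening, from -1 (shut) to 1 (fully open), set as the call begins (- or left out, the last holds). The fingers move at their own pace and stop on an object; FORCE is the grip in N (left out, the last holds). Time passes only in rows, so rows that do not move let the fingers close. It gives the time, the measured TCP pose, the force, the opening and the grip force at its end, in the units of the state.
- env.observe(): the state, without advancing time (a new reading comes with each control period).
- optics.get_image(name): name is "scene" or "top" or "wrist"; returns the picture (400x640x3 uint8, red, green, blue); there is no depth.
- optics.calibration(name): a dict with "fov_y" (degrees; the focal length in pixels is half the picture's height over the tangent of half this angle, whatever the lens; pixels are square), "cx", "cy" (the principal point, pixels), "D" ([k1, k2, p1, p2, k3] as OpenCV has them; the pictures are not rectified), "T" (4x4, takes a point from camera to world coordinates). Camera axes: x right, y down, z forward; pixel columns grow to the right and rows downward; lengths in m; the calibration is good to about 2 mm. A picture is of the moment at which its call begins: read the wrist's pose just before it. calibration takes no time and is no camera call; for the wrist camera it gives the pose at the moment of the call.
- env.close_job(): hands the job in; it is judged then, once.
The state is a dict: "time_s": time; "q": joint angles; "qvel": joint speeds; "joint_efforts": joint torques, N m; "position": TCP position; "tool_rot": TCP orientation; "ft_force": force on the tool from outside, world axes, zero at the start; "wrist_torque": the same for the moment, N m; "grip_width": finger opening in m; "gripper_force": force on a finger pad.
Only numpy, scipy, OpenCV 4.12 (cv2) and the standard library are available. Lean on these libraries where they do the work, as an engineer would, in place of code of your own. Each camera call takes 0.05 s, during which the arm holds its last target. There are 200 camera calls.

## Task

The exposure unit on the bench is loaded with a printing plate. With the fingers alone, push the upright glazed frame down flat over the plate, then push the lamp cover over until it is fully shut on top of the frame, and only then press the start button on the unit's front ledge right down and let it spring up. Pick nothing up, and leave the plate and the other things on the bench where they are.

Things in the scene. Friction and masses are not known exactly. Their poses are not given: they have to be found in the camera images.
- exposure_unit: plate exposure unit: fixed grey and white casing, rim and front ledge 75 mm high. Origin on the worktop; casing from x -115 to +105, y -100 to +100 mm; its x points away from the robot, y to the left. Bed: recess x -63 to +97, y -88 to +80 mm, floor 50 mm high. The front ledge (x under -63 mm) has a small fixed dial at y +52 mm, 90 mm high, and the start button at y -52 mm
- contact_frame (a joint): contact frame: flat aluminium frame with a glass pane, 144 mm along its hinge, 151 mm from hinge to free edge, 7 mm thick, 0.14 kg, at the right of the bed. 0 rad: flat over the plate; grows as it rises, 1.57 upright, stop 1.85. Friction hinge (0.14 N m): stays where it is left. Upright, its outer (top) face looks to the unit's right (-y); pushed there towards +y, then down, it folds flat
- frame_hinge (a point): middle of the contact frame's hinge axis (parallel to the unit's x), in mid-thickness of the frame, at (17, -78, 65) mm in the unit's frame. Its axes turn with the frame: y along the leaf to the free edge, z out of the top face, which lies 3.5 mm from the axis
- frame_edge (a point): middle of the contact frame's free edge (a tab 40 mm wide), on its top (outer) face, 151 mm from the hinge axis
- lamp_cover (a joint): lamp cover: hollow hood 172 mm along its hinge, 200 mm from hinge to free edge, 26 mm deep, 0.42 kg, at the left of the unit. 0 rad: fully shut, top 104 mm high; grows as it opens, 1.57 upright, stop 1.95. Friction hinge (0.52 N m): stays where it is left. Open, its outer (top) face looks to the unit's left (+y); pushed there towards -y, then down, it shuts.
- cover_hinge (a point): middle of the lamp cover's hinge axis (parallel to the unit's x), at (17.5, 94, 78) mm in the unit's frame. Its axes turn with the cover: -y along the cover to the free edge, z out of the outer face, which lies 26 mm from the axis
- cover_edge (a point): middle of the lamp cover's free edge on its outer face, 200 mm from the hinge axis; a grip lip 70 mm wide stands out 11 mm further at the rim
- start (a joint): travel of the start button, a grey round push button, cap 22 mm across, in a steel collar 38 mm across. 0: up; 0.006 m: fully down (4 N); springs back
- start_top (a point): centre of the start button's top face, at (-92, -52, 97) mm in the unit's frame when up; it is pressed straight down; the collar's top is 87 mm above the worktop
- plate: flat printing plate, about 70x88 mm and 10 mm thick with a darker film patch on top, loose, lying on the unit's bed; origin at the centre of its underside
- marker: white paint marker with a blue cap, a loose rod 120 mm long and 15 mm thick, lying beside the unit's right flank; leave it alone
- pad_tall: spare printing pad, a loose pale rubber dome on a wooden foot, 49x54 mm and 52 mm high, left of the unit; leave it alone
- pad_large: spare printing pad, a loose reddish rubber dome on a foot, 54x60 mm and 44 mm high, left of the unit; leave it alone
- pad_small: spare printing pad, a loose reddish rubber dome on a wooden foot, 40x44 mm and 36 mm high, left of the unit; leave it alone
- cup: white mixing cup, 65 mm across and 59 mm high, loose, at the left towards the robot; leave it alone

How it is judged:
By the outcome, as a careful person would: the job done as asked, in the order asked, and still so for the second after the job is handed in, with the robot touching nothing.
It also fails if it takes over 61 s, if anything falls off the work surface, if the arm or the gripper's body presses on something with over 40 N, if the wrist force passes 120 N, or if a joint passes its speed limit or range.

## Working session

There is one attempt and no reset: what is moved stays moved. The work goes in short steps, Python scripts to look and compute and a shell command to move; the robot and the scene stay as the last step left them, time stands still between calls to the robot, and variables do not carry over. Pictures are saved under pics/ and viewed, at most 10 in all, crops included, and the job is handed in when it is done.

```bash
mkdir -p pics; ls; python3 - <<'E'
from rig import env, optics
import cv2, numpy as np
for n in ("scene","top"):
    cv2.imwrite(f"pics/{n}0.png", optics.get_image(n)[:,:,::-1])
    c=optics.calibration(n); print(n,c["fov_y"],c["cx"],c["cy"],c["D"],np.round(c["T"],3).tolist())
s=env.observe(); print(s["time_s"],s["position"],np.round(s["tool_rot"],3).tolist(),s["grip_width"])
E
```

```text
pics
scene 54.91679124734329 322.98666769764884 198.00304183298803 [-0.02067462  0.          0.          0.          0.        ] [[-0.293, -0.762, 0.577, 0.065], [-0.956, 0.241, -0.167, 0.243], [-0.011, -0.601, -0.799, 0.768], [0.0, 0.0, 0.0, 1.0]]
top 53.83038013704909 320.8074434813293 204.32540994030248 [-0.03203301  0.          0.          0.          0.        ] [[-0.028, -0.98, 0.195, 0.384], [-1.0, 0.03, 0.008, 0.113], [-0.014, -0.195, -0.981, 0.922], [0.0, 0.0, 0.0, 1.0]]
0.1 [ 0.14974741 -0.52896035  0.23075217] [[0.962, 0.272, -0.0], [0.272, -0.962, 0.001], [0.0, -0.001, -1.0]] 0.08539068239182292
```

View pics/scene0.png

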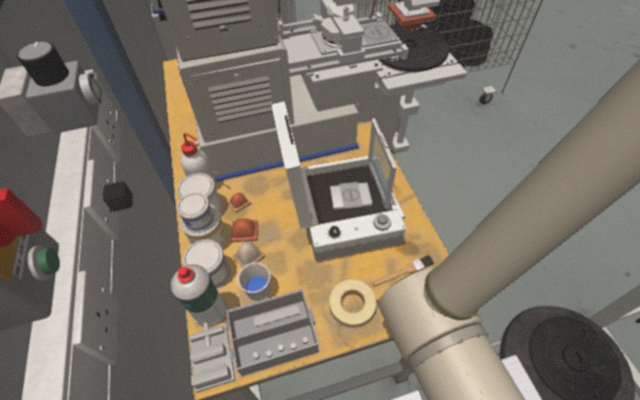

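View pics/top0.png

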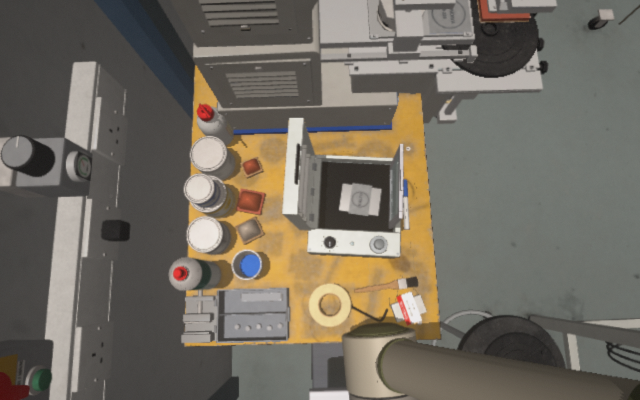

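The scene view shows the unit with the frame upright on the right and the cover upright on the left. In the top view, the button is near (378,243) and the dial near (330,242). I'll zoom in to get exact pixel positions.

```bash
python3 - <<'E'
import cv2
a=cv2.imread("pics/top0.png")[110:265,270:425]
cv2.imwrite("pics/topc.png",cv2.resize(a,(620*1,620))[:600] if 0 else cv2.resize(a,(600,600),interpolation=cv2.INTER_CUBIC))
E
```

```text
(no output)
```

View pics/topc.png

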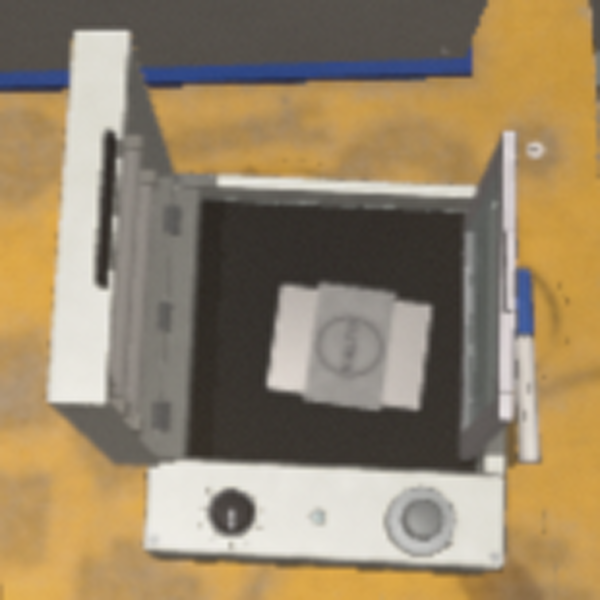

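```bash
cat > h.py <<'E'
import numpy as np, cv2
from scipy.optimize import least_squares
from rig import env, optics
def proj(c,P):
    T=np.linalg.inv(c["T"]); f=200/np.tan(np.radians(c["fov_y"]/2))
    K=np.array([[f,0,c["cx"]],[0,f,c["cy"]],[0,0,1]])
    return cv2.projectPoints(np.atleast_2d(P).astype(float),cv2.Rodrigues(T[:3,:3])[0],T[:3,3],K,np.array(c["D"]))[0][:,0]
def unit(p,P):
    P=np.atleast_2d(P)/1e3; c,s=np.cos(p[2]),np.sin(p[2])
    return np.c_[P[:,0]*c-P[:,1]*s+p[0],P[:,0]*s+P[:,1]*c+p[1],P[:,2]]
def frame(a,P):  # frame-local mm -> unit mm
    P=np.atleast_2d(P); c,s=np.cos(a),np.sin(a)
    return np.c_[17+P[:,0],-78+P[:,1]*c-P[:,2]*s,65+P[:,1]*s+P[:,2]*c]
def cover(a,P):
    P=np.atleast_2d(P); c,s=np.cos(-a),np.sin(-a)
    return np.c_[17.5+P[:,0],94+P[:,1]*c-P[:,2]*s,78+P[:,1]*s+P[:,2]*c]
E
python3 - <<'E'
from h import *
c=optics.calibration("top")
k=600/155
px=lambda L:(np.array(L)+.5)/k-.5+[270,110]
U=[[-115,100,75],[-115,-100,75],[-92,-52,97],[-92,52,90]]
I=px([[146,549],[502,567],[421,516],[232,512]])
r=least_squares(lambda p:(proj(c,unit(p,U))-I).ravel(),[.45,0,0])
p=r.x; print("unit",p,np.degrees(p[2]),r.fun.round(1))
np.save("p.npy",p)
Fi=px([[516,132],[513,418]]); Ci=px([[75,32],[50,402]])
rf=least_squares(lambda a:(proj(c,unit(p,frame(a[0],[[72,151,3.5],[-72,151,3.5]])))-Fi).ravel(),[1.57])
rc=least_squares(lambda a:(proj(c,unit(p,cover(a[0],[[86,-200,26],[-86,-200,26]])))-Ci).ravel(),[1.57])
print("frame",rf.x,rf.fun.round(1),"cover",rc.x,rc.fun.round(1))
print(unit(p,np.r_[frame(rf.x[0],[[0,151,3.5]]),cover(rc.x[0],[[0,-200,26]]),[[-92,-52,97]]]).round(3))
# check on scene
s=cv2.imread("pics/scene0.png"); cs=optics.calibration("scene")
s2=cv2.resize(s[90:270,250:430],(600,600),interpolation=cv2.INTER_CUBIC)
Q=np.r_[U,frame(rf.x[0],[[72,151,3.5],[-72,151,3.5]]),cover(rc.x[0],[[86,-200,26],[-86,-200,26]])]
for u in proj(cs,unit(p,Q)): cv2.circle(s2,tuple(((u-[250,90])*600/180).astype(int)),4,(0,0,255),1)
cv2.imwrite("pics/sc1.png",s2)
E
```

```text
unit [ 0.55752766  0.04533272 -0.07426304] -4.254958484207409 [-0.9  0.3  0.6 -0.1  0.6  0.3 -0.3 -0.5]
frame [1.54880459] [-0.1 -2.   0.2 -0.6] cover [1.63321222] [-0.  -0.7 -0.   0.2]
[[ 0.569 -0.034  0.216]
 [ 0.585  0.176  0.276]
 [ 0.462  0.     0.097]]
```

View pics/sc1.png

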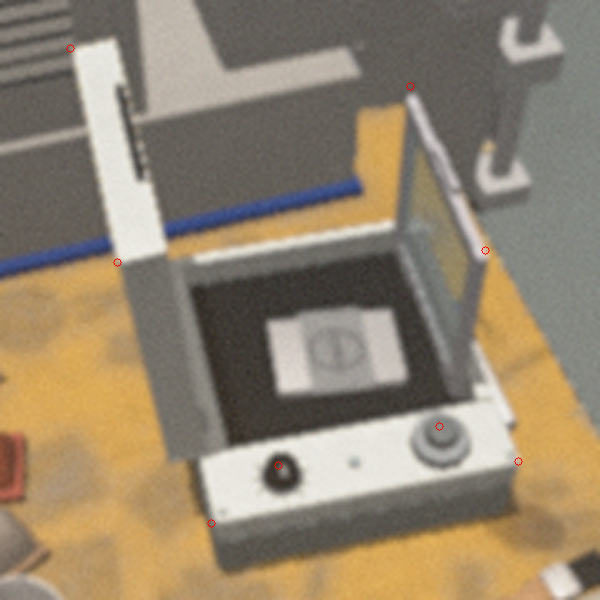

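The fit places the unit at (0.558, 0.045) with a yaw of -4.25°. In the scene view its points land within about 3 mm. Next I'll align the tool with the unit's axes and shut the fingers.

```bash
cat > u.py <<'E'
from h import *
p=np.load("p.npy"); s=env.observe(); c,n=np.cos(p[2]),np.sin(p[2]); R=np.array([[c,-n],[n,c]])
t=np.array(s["position"]); q=R.T@(t[:2]-p[:2])
f=np.array(s["ft_force"]); X=s["tool_rot"]; X=np.array(X)
print("t",round(s["time_s"],2),"unit mm",(np.r_[q,t[2]]*1e3).round(1),"yaw err",round(np.degrees(np.arctan2(X[1][0],X[0][0])-p[2]),2),"F unit",np.r_[R.T@f[:2],f[2]].round(1),"w",round(s["grip_width"],3))
E
python3 -m jog '[{"linear":[0,0,0],"roll":1},{"linear":[0,0,0],"roll":1},{"linear":[0,0,0],"roll":1},{"linear":[0,0,0],"roll":1},{"linear":[0,0,0],"roll":0},{"linear":[0,0,0],"roll":0},{"linear":[0,0,0],"roll":0}]' -1; python3 u.py
```

```text
time_s: 0.68
position: [0.1498, -0.5291, 0.2312]
tool_rot: [[0.997, -0.071, -0.0], [-0.071, -0.997, 0.0], [-0.0, -0.0, -1.0]]
ft_force: [-0.9, 0.1, -0.9]
grip_width: 0.0008
gripper_force: 0.0
t 0.68 unit mm [-364.  -603.1  231.2] yaw err 0.2 F unit [-0.9  0.  -0.9] w 0.001
```

```bash
python3 -m jog '[{"linear":[0.6,-0.75,0.05],"roll":0},{"linear":[0.6,-0.75,0.05],"roll":0},{"linear":[0.6,-0.75,0.05],"roll":0},{"linear":[0.6,-0.75,0.05],"roll":0},{"linear":[0.6,-0.75,0.05],"roll":0},{"linear":[0.6,-0.75,0.05],"roll":0},{"linear":[0.6,-0.75,0.05],"roll":0},{"linear":[0.6,-0.75,0.05],"roll":0},{"linear":[0.6,-0.75,0.05],"roll":0},{"linear":[0.6,-0.75,0.05],"roll":0},{"linear":[0.6,-0.75,0.05],"roll":0},{"linear":[0,0,0],"roll":0}]' >/dev/null; python3 u.py
```

```text
t 1.68 unit mm [ -97.8 -268.2  209.1] yaw err 0.5 F unit [-0.6  0.8 -0.4] w 0.0
```

```bash
python3 -m jog '[{"linear":[0.58,-0.69,0.1],"roll":0},{"linear":[0.58,-0.69,0.1],"roll":0},{"linear":[0.58,-0.69,0.1],"roll":0},{"linear":[0.58,-0.69,0.1],"roll":0},{"linear":[0.58,-0.6,0.1],"roll":0},{"linear":[0,0,0],"roll":0},{"linear":[0,0,0],"roll":0}]' >/dev/null; python3 u.py
```

```text
t 2.27 unit mm [  15.9 -137.5  188.7] yaw err 0.28 F unit [ 0.  -0.2 -0.1] w 0.0
```

```bash
python3 -m jog '[{"linear":[0,-0.4,0],"roll":0},{"linear":[0,-0.4,0],"roll":0},{"linear":[0,-0.24,0],"roll":0},{"linear":[0,-0.39,0.09],"roll":0},{"linear":[0,-0.39,0.09],"roll":0},{"linear":[0,-0.35,0.175],"roll":0},{"linear":[0,-0.35,0.175],"roll":0},{"linear":[0,-0.29,0.25],"roll":0},{"linear":[0,-0.29,0.25],"roll":0},{"linear":[0,0,0],"roll":0}]'; python3 u.py
```

```text
time_s: 3.1
position: [0.5707, 0.0318, 0.1455]
tool_rot: [[0.997, -0.071, -0.004], [-0.071, -0.997, 0.001], [-0.004, -0.001, -1.0]]
ft_force: [0.4, 0.1, -0.4]
grip_width: -0.0001
gripper_force: 0.0
t 3.1 unit mm [ 14.2 -12.5 145.5] yaw err 0.16 F unit [ 0.4  0.2 -0.4] w -0.0
```

```bash
python3 -m jog '[{"linear":[0,-0.2,0.31],"roll":0},{"linear":[0,-0.2,0.31],"roll":0},{"linear":[0,-0.11,0.34],"roll":0},{"linear":[0,-0.11,0.34],"roll":0},{"linear":[0,-0.02,0.3],"roll":0},{"linear":[0,0,0.2],"roll":0},{"linear":[0,0,0.1],"roll":0},{"linear":[0,0,0.05],"roll":0},{"linear":[0,0,0],"roll":0}]' >/dev/null; python3 u.py; python3 - <<'E'
from h import *
a=optics.get_image("scene")[90:270,250:430,::-1]
cv2.imwrite("pics/sc2.png",cv2.resize(a,(540,540),interpolation=cv2.INTER_CUBIC))
E
```

```text
t 3.85 unit mm [15.4 10.9 70.1] yaw err 0.04 F unit [ 0.5 -1.1 -0.9] w 0.001
```

View pics/sc2.png

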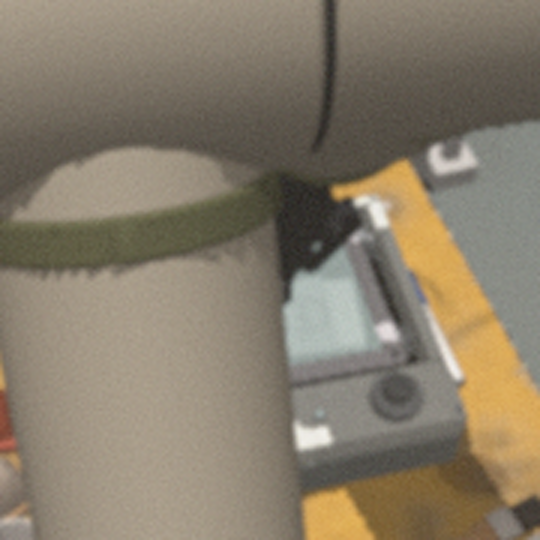

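The frame looks almost flat, with the glass now over the bed around (330,310). I'll press down gently until the force shows it is seated.

```bash
python3 -m jog '[{"linear":[0,0,0.05],"roll":0},{"linear":[0,0,0.05],"roll":0},{"linear":[0,0,0],"roll":0}]' >/dev/null; python3 u.py;  python3 -m jog '[{"linear":[0,0,0.04],"roll":0},{"linear":[0,0,0],"roll":0}]' >/dev/null; python3 u.py
```

```text
t 4.15 unit mm [15.9 11.  67.9] yaw err 0.06 F unit [-3.5 -0.9 11.3] w 0.0
t 4.32 unit mm [16.1 11.1 67.7] yaw err 0.07 F unit [-6.2 -1.5 23. ] w 0.0
```

Seated: the tip stopped at 67.7 mm with 23 N. Now I'll lift high and cross over the upright cover.

```bash
python3 -m jog '[{"linear":[0,0,-0.5],"roll":0},{"linear":[0,0,-0.9],"roll":0},{"linear":[0,0,-0.9],"roll":0},{"linear":[0,0,-0.9],"roll":0},{"linear":[0,0,-0.9],"roll":0},{"linear":[0,0,-0.9],"roll":0},{"linear":[0,0,-0.9],"roll":0},{"linear":[0,0,-0.9],"roll":0},{"linear":[0,0,0],"roll":0}]' >/dev/null; python3 u.py
```

```text
t 5.07 unit mm [ 16.5  11.1 344.2] yaw err 0.06 F unit [0.6 0.  0.1] w 0.0
```

```bash
python3 -m jog '[{"linear":[0,-0.8,0],"roll":0},{"linear":[0,-0.9,0],"roll":0},{"linear":[0,-0.9,0],"roll":0},{"linear":[0,-0.9,0],"roll":0},{"linear":[0,-0.9,0],"roll":0},{"linear":[0,0,0],"roll":0},{"linear":[0,0,0],"roll":0}]' >/dev/null; python3 u.py;  python3 - <<'E'
from h import *
a=np.hstack([optics.get_image("scene")[:,:,::-1][50:350,150:550],optics.get_image("top")[:,:,::-1][50:350,100:500]])
cv2.imwrite("pics/sc3.png",a)
E
```

```text
t 5.65 unit mm [ 14.8 188.7 336. ] yaw err 0.22 F unit [0.5 0.3 0.1] w -0.0
```

View pics/sc3.png

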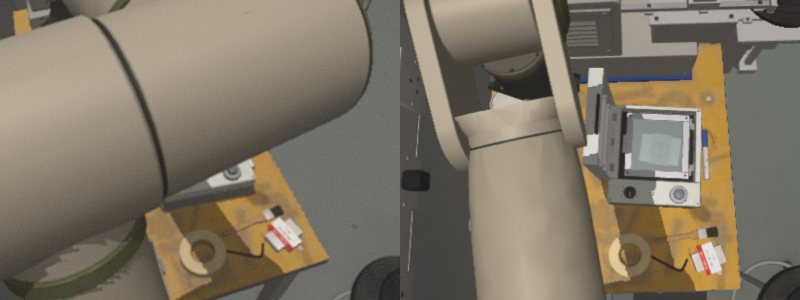

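The frame now lies flat over the plate: the glass is at about (655,145) in the top half, with the plate visible beneath it. Next I'll go down outside the cover and push it over.

```bash
python3 -m jog '[{"linear":[0,0,0.8],"roll":0},{"linear":[0,0,0.8],"roll":0},{"linear":[0,0,0.8],"roll":0},{"linear":[0,0,0],"roll":0},{"linear":[0,0,0],"roll":0}]' >/dev/null; python3 u.py; python3 -m jog '[{"linear":[0,0.5,0],"roll":0},{"linear":[0,0.4,0],"roll":0},{"linear":[0,0.4,0],"roll":0},{"linear":[0,0.54,0.01],"roll":0},{"linear":[0,0.54,0.01],"roll":0},{"linear":[0,0,0],"roll":0}]' >/dev/null; python3 u.py
```

```text
t 6.17 unit mm [ 15.2 185.9 240.5] yaw err -0.04 F unit [-0.3 -0.4  0.6] w 0.0
t 6.67 unit mm [ 16.6  88.8 243.1] yaw err -0.14 F unit [ 0.4 -0.6 -0.4] w 0.0
```

```bash
python3 -m jog '[{"linear":[0,0.48,0.16],"roll":0},{"linear":[0,0.48,0.16],"roll":0},{"linear":[0,0.45,0.27],"roll":0},{"linear":[0,0.45,0.27],"roll":0},{"linear":[0,0.36,0.37],"roll":0},{"linear":[0,0.36,0.37],"roll":0},{"linear":[0,0,0],"roll":0}]'; python3 u.py
```

```text
time_s: 7.25
position: [0.5722, 0.0311, 0.1754]
tool_rot: [[0.997, -0.076, -0.001], [-0.076, -0.997, -0.0], [-0.001, 0.0, -1.0]]
ft_force: [0.0, 0.7, -0.2]
grip_width: -0.0001
gripper_force: 0.0
t 7.25 unit mm [ 15.7 -13.1 175.4] yaw err -0.09 F unit [-0.   0.7 -0.2] w -0.0
```

```bash
python3 -m jog '[{"linear":[0,0.27,0.4],"roll":0},{"linear":[0,0.27,0.4],"roll":0},{"linear":[0,0.12,0.4],"roll":0},{"linear":[0,0.12,0.3],"roll":0},{"linear":[0,0,0.2],"roll":0},{"linear":[0,0,0.05],"roll":0},{"linear":[0,0,0],"roll":0}]' >/dev/null; python3 u.py; python3 -m jog '[{"linear":[0,0,0.05],"roll":0},{"linear":[0,0,0],"roll":0}]'>/dev/null; python3 u.py
```

```text
t 7.83 unit mm [ 16.  -41.8 106.5] yaw err 0.08 F unit [-0.2  0.2  0.2] w -0.0
t 8.0 unit mm [ 15.9 -42.  104.5] yaw err 0.08 F unit [ 1.1 -0.  -0.3] w 0.0
```

```bash
python3 -m jog '[{"linear":[0,0,0.05],"roll":0},{"linear":[0,0,0],"roll":0}]'>/dev/null; python3 u.py;python3 -m jog '[{"linear":[0,0,0.02],"roll":0},{"linear":[0,0,0],"roll":0}]'>/dev/null; python3 u.py
```

```text
t 8.17 unit mm [ 16.  -42.1 103.9] yaw err 0.07 F unit [-4.3  0.4 14.2] w -0.0
t 8.33 unit mm [ 16.  -42.1 103.9] yaw err 0.08 F unit [-5.2  0.8 19.2] w -0.0
```

The cover is shut: the tip stopped at 103.9 mm with 19 N, against a stated top height of 104 mm. Now I'll move above the button and check.

```bash
python3 -m jog '[{"linear":[0,0,-0.5],"roll":0},{"linear":[0,0,-0.9],"roll":0},{"linear":[0,0,-0.9],"roll":0},{"linear":[-0.9,0.1,-0.2],"roll":0},{"linear":[-0.9,0.1,0],"roll":0},{"linear":[-0.9,0.05,0],"roll":0},{"linear":[0,0,0],"roll":0},{"linear":[0,0,0],"roll":0}]' >/dev/null; python3 u.py;  python3 - <<'E'
from h import *
p=np.load("p.npy"); L=[]
for n in("scene","top","wrist"):
    c=optics.calibration(n); a=optics.get_image(n)[:,:,::-1].copy()
    B=proj(c,unit(p,[[-92,-52,97]]))[0]; print(n,B.round(1))
    if n=="scene":a=a[90:270,250:430]
    if n=="top":a=a[110:290,270:450]
    if n=="wrist":
        cv2.circle(a,tuple(B.astype(int)),4,(0,0,255),1); a=cv2.resize(a,(480,300))
    else:a=cv2.resize(a,(300,300))
    L.append(a)
L=[np.hstack([cv2.resize(L[0],(300,300)),L[1]]),np.hstack([L[2],np.zeros((300,120,3),np.uint8)])]
cv2.imwrite("pics/v4.png",np.vstack(L))
E
```

```text
t 9.0 unit mm [-93.7 -52.4 201.8] yaw err 0.04 F unit [1.  0.6 1.1] w 0.0
scene [381.7 218.1]
top [379.  243.2]
wrist [320.3 196.3]
```

View pics/v4.png

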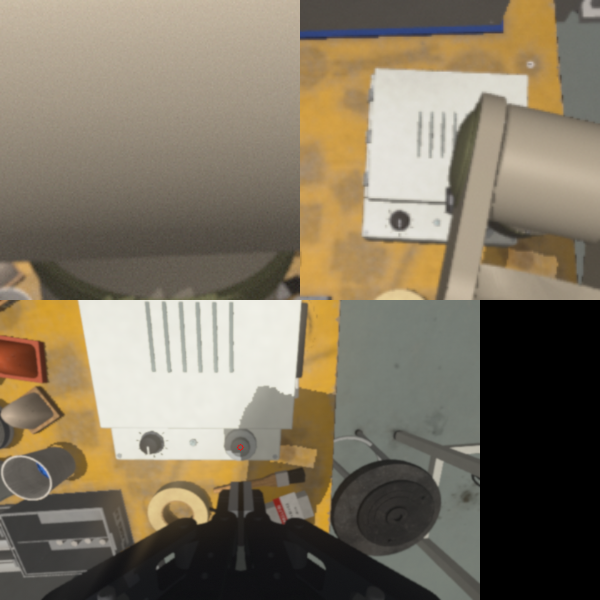

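The cover lies flat and fully shut. In the wrist view the predicted button position (240,447) matches the real button. Next I'll press it.

```bash
python3 -m jog '[{"linear":[0.04,0,0.8],"roll":0},{"linear":[0,0,0.8],"roll":0},{"linear":[0,0,0.6],"roll":0},{"linear":[0,0,0.25],"roll":0},{"linear":[0,0,0],"roll":0}]' >/dev/null; python3 u.py; python3 -m jog '[{"linear":[0,0,0.1],"roll":0},{"linear":[0,0,0.08],"roll":0},{"linear":[0,0,0.05],"roll":0},{"linear":[0,0,0],"roll":0},{"linear":[0,0,0],"roll":0}]' >/dev/null; python3 u.py
```

```text
t 9.57 unit mm [-91.2 -52.4 100.6] yaw err 0.06 F unit [-0.1  0.7 -0.1] w 0.0
t 9.98 unit mm [-90.2 -52.6  94.4] yaw err 0.06 F unit [1.5 0.9 2. ] w 0.0
```

```bash
python3 -m jog '[{"linear":[0,0,0.06],"roll":0},{"linear":[0,0,0.04],"roll":0},{"linear":[0,0,0],"roll":0}]' >/dev/null; python3 u.py; python3 -m jog '[{"linear":[0,0,0.03],"roll":0},{"linear":[0,0,0],"roll":0},{"linear":[0,0,0],"roll":0}]' >/dev/null; python3 u.py
```

```text
t 10.23 unit mm [-90.2 -52.7  90.9] yaw err 0.06 F unit [-0.5 -0.1 11.9] w -0.0
t 10.48 unit mm [-90.1 -52.7  90.6] yaw err 0.07 F unit [-3.3  0.6 26.1] w -0.0
```

The button is fully down: the tip is at 90.6 mm and the force has risen to 26 N against the stop. Now I'll release it and move clear.

```bash
python3 -m jog '[{"linear":[0,0,-0.3],"roll":0},{"linear":[0,0,-0.8],"roll":0},{"linear":[0,0,-0.8],"roll":0},{"linear":[0,0,-0.8],"roll":0},{"linear":[-0.4,0.8,0],"roll":0},{"linear":[-0.4,0.8,0],"roll":0},{"linear":[-0.4,0.8,0],"roll":0},{"linear":[-0.4,0.8,0],"roll":0},{"linear":[-0.4,0.8,0],"roll":0},{"linear":[-0.4,0.8,0],"roll":0},{"linear":[0,0,0],"roll":0},{"linear":[0,0,0],"roll":0}]' >/dev/null; python3 u.py;  python3 - <<'E'
from h import *
L=[cv2.resize(optics.get_image(n)[:,:,::-1][50:350,150:450],(400,400)) for n in("scene","top")]
cv2.imwrite("pics/v5.png",np.hstack(L))
E
```

```text
t 11.48 unit mm [-187.7 -245.7  196.2] yaw err -0.17 F unit [ 1.3  0.2 -0.2] w 0.0
```

View pics/v5.png

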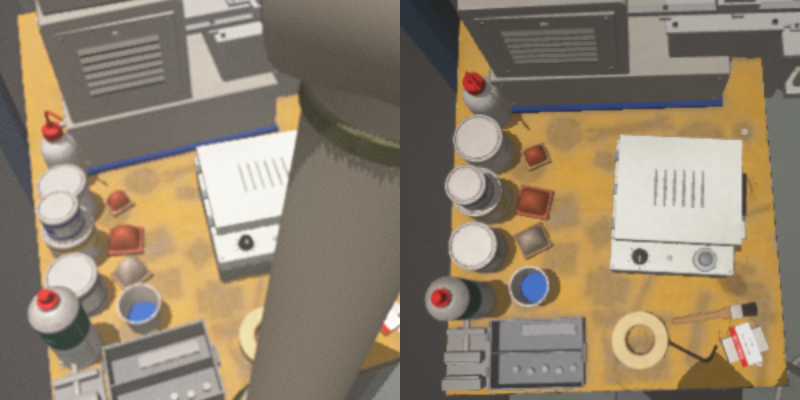

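The cover is shut flat, the button is up at (705,258), and the pads and cup are where they were. The cover's edge now hides the marker, but nothing went near it.

```bash
python3 -c "
from rig import env
print(env.close_job())"
```

```text
the job is handed in; nothing more can be done
None
```

Job handed in at about 11.5 s of the 61 s allowed: the frame was pushed flat over the plate, the lamp cover fully shut on it, then the start button pressed right down and released. The pads and cup looked unmoved in the last picture; the shut cover hid the plate and marker from that view.

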